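# Third hand at the peg rack

### The job

One peg block has come off the low peg rack on the bench: stand it upright on the empty steel ledge, in the middle of it, with its peg pointing outwards and its flat back against the board. Keep hold of it and press it squarely against the board with a steady push of about 10 newtons so that I can drive the screws in from behind; finish while still holding and pressing, do not let go. Leave the jars, dish, can, screwdriver and offcut where they are.

Things in the scene. Friction and masses are not known exactly. Their poses are not given: they have to be found in the camera images.
- peg_block: The only loose peg block, pale wood, 60 to 120 g, upright on the bench: 32 mm thick (its x), 44 mm wide (y), 70 mm high (z). Origin: centre of the block's underside. A round peg, 18 mm thick with a 24 mm ball end, sticks out 57 mm from the front face (-x side), starting 28 mm up; the flat back is its +x side. The two 32 x 70 mm side faces (+y, -y) are clear to grip from above.
- peg_tip (a point): Centre of the ball at the end of the loose block's peg: 61 mm in front of (-x) the block's origin and 38 mm above it.
- rack: Low wooden peg rack, fixed and rigid: a board 320 mm long (its y), 22 mm thick, 25 to 135 mm above the bench, feet behind it. Origin: on the bench below the middle of the board's front face. -x is its front; +x points into the board, the way to press. Of its places at y = -100, 0, 100 mm two have finished peg blocks (tops 145 mm up, pegs reach 89 mm out), any one has only an empty ledge.
- ledge: The rack's empty steel ledge, fixed: 50 mm wide (its y), only 16 mm deep (x), 4 mm thick, top 75 mm above the bench. Origin: middle of the rear edge of its top face, in the plane of the board's front face. Axes as the rack's: +x into the board, z up. A block in place has its origin at x -16 mm, y 0, z 0 here and overhangs it by half, so it topples if let go. Weight leant on the ledge makes friction that eats some of the push.
- jar_big: Glass jar with a steel lid, 84 mm across, 125 mm high, loose. Origin: centre of its underside. Leave alone.
- jar_small: Smaller glass jar with a steel lid, 72 mm across, 95 mm high, loose. Origin: centre of its underside. Leave alone.
- dish: Grey ceramic dish, 150 mm across, 35 mm high, loose. Origin: centre of its underside. Leave alone.
- can: Empty aluminium can, 66 mm across, 115 mm high, loose. Origin: centre of its underside. Leave alone.
- screwdriver: Screwdriver lying on the bench behind the rack. Leave alone.
- offcut: Plain wooden offcut lying flat, 90 x 28 x 18 mm, no peg. Origin: centre of its underside. Leave alone.
Not all that is in view belongs to the job. What is shaped like the peg_block but blue, purple or turquoise is not meant.

How it is judged:
On the way:
1. the peg block rests upright on the empty ledge (contact force between peg_block and ledge above 0.2 N and angle between peg_block's own z axis and vertical below 0.15 rad and z of peg_block in the frame of ledge between -0.003 and 0.004 m and y of peg_block in the frame of ledge between -0.015 and 0.015 m and x of peg_block in the frame of ledge between -0.035 and -0.012 m), for 0.2 s.
At the end, for the whole second after the job is handed in: Through the last second the robot holds the block and presses it on the board with 5 to 17 N, at rest: on the ledge (3 mm), within 8 mm of its middle, back against the board (2.5 mm), upright and square within 0.06 rad, peg outwards (contact force between peg_block and rack between 5 and 17 N and contact force between the fingers and peg_block above 1 N and angle between peg_block's own z axis and vertical below 0.06 rad and angle between the y axis of peg_block and the y axis of ledge, either way round below 0.06 rad and x of peg_tip in the frame of ledge below -0.06 m and linear speed of peg_block below 0.01 m/s and x of peg_block in the frame of ledge between -0.0185 and -0.0135 m and y of peg_block in the frame of ledge between -0.008 and 0.008 m and z of peg_block in the frame of ledge between -0.0025 and 0.003 m); the arm keeps its last pose, push and grip.
It fails at once if a jar, the dish, the can, the screwdriver or the offcut is shifted by more than 30 mm (distance of any of jar_big, jar_small, dish, can, screwdriver, offcut from where it was at the start of the episode above 0.03 m).
It also fails if it takes over 48 s, if anything falls off the work surface, if the arm or the gripper's body presses on something with over 40 N, if the wrist force passes 120 N, or if a joint passes its speed limit or range.

### The arm

A 6-joint arm with a two-finger parallel gripper is mounted at the origin on the work surface. World frame = base frame: x ahead of the robot, y to its left, z up, the work surface at z = 0. Lengths are in m, angles in rad, forces in N, time in s.
With the tool pointing down it reaches from about 0.3 to 0.95 m from the base axis. Payload 3.1 kg.
Tool frame: the origin (TCP) lies at the very end of the fingers, on their centre line; the grasp point (between the pads) lies env.tcp_to_grasp behind it (env.tcp_to_grasp is the distance from the TCP to the grasp point, in m); z points along the fingers, y is the line along which they close (so a half turn about z gives the same grasp; the last joint's range is limited). The gripper opens to 85 mm and grips with 20 to 120 N. Pads are 22 mm wide; open, the fingers measure 114 mm over their backs; the gripper's body (76 mm by 85 mm) begins 54 mm behind the grasp point. The pads swing forward as they close: fully open they stand 13 mm farther back than shut.
Start: joints at [-1.347, 0.308, 1.634, -0, 1.2, -0.07], TCP at [0.181, -0.598, 0.203] pointing down, gripper open.
Joint ranges: [-3.06, 3.06], [-0.79, 1.96], [0.05, 2.63], [-1.19, 4.34], [0.05, 2.64], [-2.94, 2.94]. Speed limits (rad/s): [2.79, 2.79, 3.14, 3.14, 3.14, 3.14].

### API

Orientations are given as a unit quaternion [x, y, z, w].
In Python, from rig import env gives the robot as it stands.
- The arm moves only by the tool apply_moves, never from a script. Its argument "plan" is a list of rows, each a list of 7 numbers: the shift along the tool's x, y, z normalised to -1 to 1, where 1 is 0.025 m, then the turn, a rotation vector about the tool's x, y, z normalised to -1 to 1, where 1 is 5 degrees, then the closure, from -1 (fully open) to 1 (shut), so that 0 is half open. A call has 1 to 12 rows; each row shifts and turns the commanded pose from where the row before left it, along the tool's axes as they then stand; what a row does not reach is not made up. A row lasts 1/8 s, in which the tool goes at most 62.5 mm and 10.7 degrees, less where a joint would pass 70% of its speed; a pose out of reach is approached as far as the arm can. A call with a number of a shift or a turn outside -1 to 1 is refused whole. A call with a gripper value outside its range is refused whole. The fingers move at their own pace and stop on an object; "force" is the grip in N (left out, the last holds). Time passes only in rows, so rows that do not move let the fingers close. It gives the time, the measured TCP pose, the force, the opening and the grip force at its end, in the units of the state.
- env.observe(): the state, without advancing time (a new reading comes with each control period).
- env.grab_frame(name): name is "side" or "top"; returns the picture (480x640x3 uint8, red, green, blue); there is no depth.
- env.get_calibration(name): a dict with "camera_matrix" (3x3 intrinsics, pixels), "R" (3x3) and "t" (3): a world point X has camera coordinates R X + t. Camera axes: x right, y down, z forward; pixel columns grow to the right and rows downward; lengths in m; the calibration is good to about 2 mm. A picture is of the moment at which its call begins. get_calibration takes no time and is no camera call.
- env.finish_job(): hands the job in; it is judged then, once.
The state is a dict: "time_s": time; "joint_positions": joint angles; "qvel": joint speeds; "joint_torque": joint torques, N m; "eef_pos": TCP position; "tcp_rot": TCP orientation; "wrist_force": force on the tool from outside, world axes, zero at the start; "wrist_torque": the same for the moment, N m; "finger_gap": finger opening in m; "finger_force": force on a finger pad.
Only numpy, scipy, OpenCV 4.12 (cv2) and the standard library are available. Lean on these libraries where they do the work, as an engineer would, in place of code of your own. Each camera call takes 0.05 s, during which the arm holds its last target. There are 200 camera calls.

## Working session

There is one attempt and no reset: what is moved stays moved. The work goes in short steps, Python scripts to look and compute and a tool call to move; the robot and the scene stay as the last step left them, time stands still between calls to the robot, and variables do not carry over. Pictures are saved under pics/ and viewed, at most 10 in all, crops included, and the job is handed in when it is done.

Besides the shell and the picture viewer there is one more tool, called after "Call:" as name(argument=value, ...), one argument or row to a line, values as JSON. apply_moves: Moves the arm, as the interface text tells. Its arguments: {"type":"object","properties":{"plan":{"type":"array"},"force":{"type":"number"}},"required":["plan"]}

```bash
mkdir -p pics; ls
python3 - <<'E'
from rig import env
import cv2,numpy as np
for n in("side","top"):
    f=env.grab_frame(n); cv2.imwrite(f"pics/{n}0.png",f[:,:,::-1]); c=env.get_calibration(n)
    print(n,np.round(c["camera_matrix"],1).tolist(),np.round(-c["R"].T@c["t"],3),np.round(c["R"],3).tolist())
o=env.observe();print(o,env.tcp_to_grasp)
E
```

```text
pics
side [[521.4, 0.0, 317.5], [0.0, 521.4, 242.8], [0.0, 0.0, 1.0]] [0.254 0.974 1.005] [[-0.978, -0.21, 0.011], [-0.154, 0.676, -0.721], [0.144, -0.707, -0.693]]
top [[458.0, 0.0, 322.4], [0.0, 458.0, 242.5], [0.0, 0.0, 1.0]] [0.281 0.052 1.057] [[0.029, -0.999, 0.016], [-0.982, -0.031, -0.184], [0.185, -0.011, -0.983]]
{'time_s': 0.1, 'joint_positions': array([-1.34672667e+00,  3.08933013e-01,  1.63508876e+00,  5.03989309e-06,
        1.19975199e+00, -6.97114244e-02]), 'qvel': array([ 0.00052884, -0.00119035, -0.00328827,  0.00062981,  0.0001487 ,
        0.00075582]), 'joint_torque': array([-3.90938649e-04, -4.16407049e+01, -2.77644557e+01, -1.13361114e-04,
        3.99325130e-03, -4.11974327e-06]), 'eef_pos': array([ 0.18076484, -0.59741086,  0.20173858]), 'tcp_rot': array([ 9.89230514e-01,  1.46361880e-01, -8.17441515e-05, -1.08749075e-03]), 'wrist_force': array([ 0.79803737, -0.06094542,  0.27107259]), 'wrist_torque': array([ 0.03829102,  0.0012502 , -0.03172644]), 'finger_force': 0.0, 'finger_gap': 0.08536445202730202} 0.0187
```

View pics/top0.png

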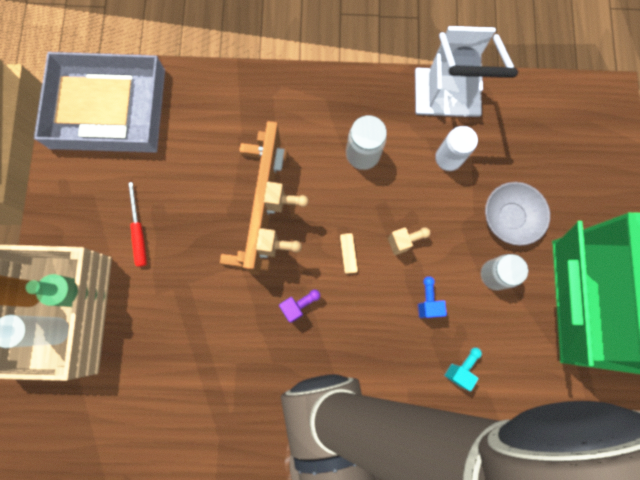

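View pics/side0.png

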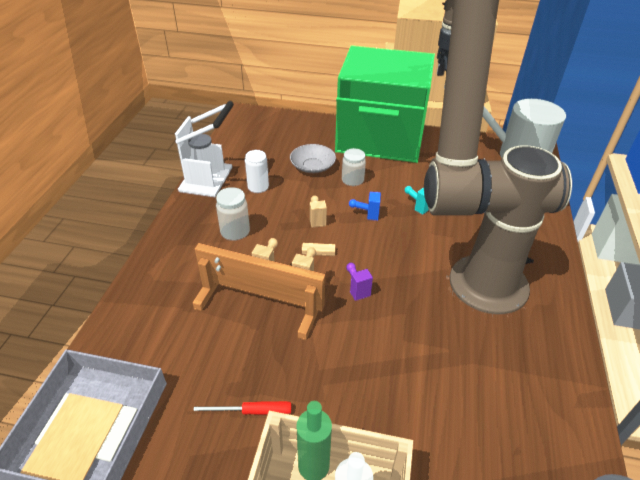

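The top view shows the loose block at (402,240) with its peg tip at (427,233). The rack runs from (270,125) to (250,265) with finished blocks at (273,195) and (266,242), and the empty ledge is near (280,158). In the side view the block is at (318,215) and the ledge at (218,264). Next I'll make zoomed crops.

Run:
```python
import cv2,numpy as np
t=cv2.imread("pics/top0.png");s=cv2.imread("pics/side0.png")
z=lambda i,x,y,w,h,k:cv2.resize(i[y:y+h,x:x+w],None,fx=k,fy=k,interpolation=cv2.INTER_CUBIC)
a=z(t,380,215,66,50,6);b=z(t,215,115,100,75,4);c=z(s,290,185,66,50,6);d=z(s,190,235,100,75,4)
def p(i):return cv2.copyMakeBorder(i,0,300-i.shape[0],0,400-i.shape[1],cv2.BORDER_CONSTANT)
cv2.imwrite("pics/crop1.png",np.vstack([np.hstack([p(a),p(b)]),np.hstack([p(c),p(d)])]))
th=cv2.cvtColor(t,cv2.COLOR_BGR2HSV);sh=cv2.cvtColor(s,cv2.COLOR_BGR2HSV)
print(th[240,396:412].tolist(),th[200,264:280].tolist(),th[158,262:286].tolist());print(sh[215,308:330].tolist())
```

```text
[[22, 79, 251], [25, 67, 254], [25, 63, 254], [24, 64, 254], [24, 64, 254], [24, 64, 254], [24, 68, 254], [24, 65, 254], [24, 66, 254], [24, 68, 253], [24, 65, 253], [24, 69, 253], [24, 63, 254], [24, 65, 253], [23, 70, 252], [20, 88, 241]] [[20, 99, 248], [23, 81, 251], [23, 73, 252], [23, 70, 253], [24, 67, 253], [24, 64, 254], [24, 64, 254], [25, 61, 254], [24, 64, 254], [24, 64, 254], [24, 68, 254], [24, 67, 253], [23, 73, 252], [23, 77, 251], [21, 88, 245], [16, 101, 206]] [[16, 139, 244], [16, 139, 246], [16, 138, 245], [16, 139, 243], [16, 144, 243], [15, 142, 243], [15, 143, 243], [15, 142, 240], [14, 146, 227], [14, 151, 176], [14, 150, 122], [14, 127, 104], [12, 81, 107], [14, 23, 124], [83, 14, 147], [90, 18, 157], [92, 22, 163], [96, 22, 164], [90, 20, 164], [96, 16, 156], [35, 11, 140], [14, 75, 133], [14, 131, 127], [14, 142, 117]]
[[12, 147, 144], [14, 132, 157], [17, 113, 187], [17, 111, 206], [16, 110, 195], [17, 109, 188], [17, 109, 182], [16, 108, 177], [17, 110, 181], [17, 110, 185], [16, 107, 195], [17, 110, 195], [17, 112, 196], [17, 110, 194], [17, 111, 189], [16, 110, 183], [17, 109, 183], [16, 110, 179], [14, 125, 145], [12, 148, 122], [12, 150, 122], [12, 152, 119]]
```

View pics/crop1.png

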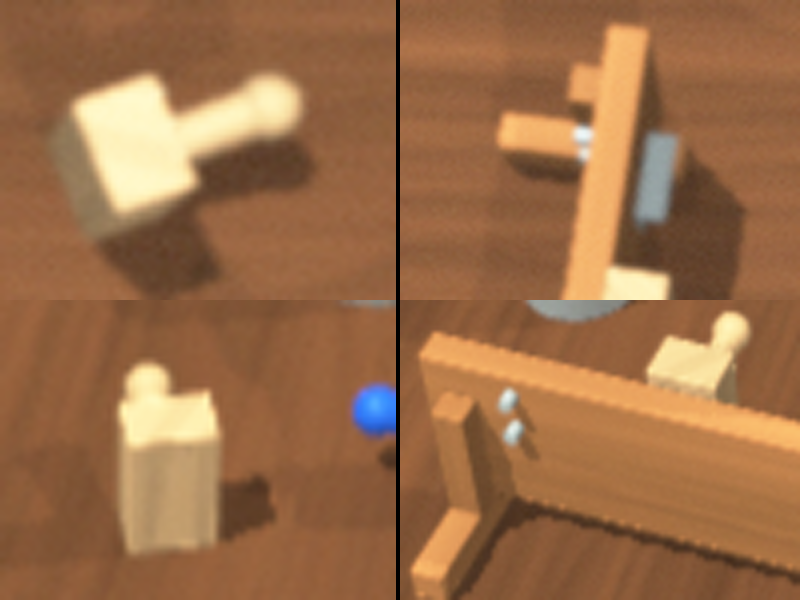

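In the top crops, the block's top-face corners are at about (75,103), (155,74), (198,185) and (122,212), and the ledge is a clean grey quad. The side crop shows the block's top and the board's upper corner, but the board hides the ledge. Next I'll triangulate these.

```bash
cat > h.py <<'E'
from rig import env
import numpy as np,cv2
C={n:env.get_calibration(n) for n in("side","top")}
def ray(n,p):
    c=C[n];d=c["R"].T@np.linalg.inv(c["camera_matrix"])@np.array([p[0],p[1],1.]);return -c["R"].T@c["t"],d/np.linalg.norm(d)
def plane(n,p,z):
    o,d=ray(n,p);return o+d*(z-o[2])/d[2]
def tri(a,b):
    o1,d1=ray("top",a);o2,d2=ray("side",b)
    s=np.linalg.lstsq(np.c_[d1,-d2],o2-o1,rcond=None)[0];p,q=o1+s[0]*d1,o2+s[1]*d2
    return (p+q)/2,np.linalg.norm(p-q)
def crop(p,x0,y0,k):return np.array([(p[0]+.5)/k-.5+x0,(p[1]+.5)/k-.5+y0])
E
python3 - <<'E'
from h import *
np.set_printoptions(precision=4,suppress=True)
T=[crop(p,380,215,6) for p in[(75,103),(155,74),(198,185),(122,212)]]
S=[crop((x,y-300),290,185,6) for x,y in[(214,440),(124,443),(120,402),(208,394)]]
# top order: far-back(+x,+y), far-front, near-front, near-back ; side: left=+x, lower=+y
m={0:1,1:2,2:3,3:0}
for i in range(4): print("corner",i,*tri(T[i],S[m[i]]),plane("top",T[i],.07))
P=np.array([plane("top",t,.07) for t in T]);print("centre",P.mean(0),"sizes",np.linalg.norm(np.roll(P,-1,0)-P,axis=1))
b=(P[0]+P[3]-P[1]-P[2])/2;w=(P[3]+P[2]-P[0]-P[1])/2
print("dir back deg",np.degrees(np.arctan2(b[1],b[0])),"y axis",np.degrees(np.arctan2(w[1],w[0])))
print("board corner",tri(crop((249,28),215,115,4),crop((37,33),190,235,4)))
L=np.array([plane("top",crop(p,215,115,4),.075) for p in[(250,133),(278,136),(264,222),(237,220)]])
print("ledge",L,L.mean(0),"rear mid",(L[0]+L[3])/2,np.linalg.norm(np.roll(L,-1,0)-L,axis=1))
h=cv2.cvtColor(cv2.imread("pics/top0.png"),cv2.COLOR_BGR2HSV)
E_=[]
for r in list(range(125,182))+list(range(210,226))+list(range(256,264)):
    k=np.where((h[r,240:300,2]>185)&(h[r,240:300,1]>115)&(h[r,240:300,0]<20))[0]
    if len(k):E_.append(plane("top",(240+k.max()+.5,r),.135)[:2])
E_=np.array(E_,np.float32);vx,vy,x0,y0=cv2.fitLine(E_,cv2.DIST_HUBER,0,.002,.01).ravel()
res=(E_-[x0,y0])@np.array([-vy,vx]);print("front edge dir",np.degrees(np.arctan2(vy,vx)),x0,y0,"res",np.median(abs(res)),"x range",E_[:,0].min(),E_[:,0].max())
print("end x,y",E_[0],E_[-1])
c=(L[0]+L[3])/2;t=c[0]-x0;print("front line at ledge mid (foot)",np.array([x0,y0])+((c[:2]-[x0,y0])@[vx,vy])*np.array([vx,vy]))
E
```

```text
corner 0 [ 0.4968 -0.1118  0.0685] 0.0007752484229631726 [ 0.4961 -0.1116  0.07  ]
corner 1 [ 0.5071 -0.1415  0.068 ] 0.0025940756884767872 [ 0.5079 -0.1411  0.07  ]
corner 2 [ 0.467  -0.1573  0.0672] 0.0006160093152299844 [ 0.4668 -0.1567  0.07  ]
corner 3 [ 0.4577 -0.1301  0.0626] 0.0009673552146329512 [ 0.4559 -0.1288  0.07  ]
centre [ 0.4817 -0.1346  0.07  ] sizes [0.0319 0.044  0.03   0.0437]
dir back deg 111.63067037014491 y axis -158.0223430470605
board corner (array([0.7149, 0.1476, 0.1333]), np.float64(0.003553740128700277))
ledge [[0.6808 0.1503 0.075 ]
 [0.6796 0.1344 0.075 ]
 [0.6283 0.14   0.075 ]
 [0.629  0.1551 0.075 ]] [0.6544 0.1449 0.075 ] rear mid [0.6549 0.1527 0.075 ] [0.016  0.0516 0.0152 0.0521]
front edge dir -5.972341 0.6035501 0.15933816 res 0.00054734387 x range 0.4081668 0.70830303
end x,y [0.7083 0.1481] [0.4082 0.1805]
front line at ledge mid (foot) [0.655 0.154]
```

Block centre, sizes and ledge all agree with the given dimensions. Before moving I'll check the green box near the arm and the jars.

Run:
```python
from h import *
np.set_printoptions(precision=3,suppress=True)
for n,a,b in[("box near top NW",(581,227),(341,80)),("box top near SW",(563,365),(424,92))]:
    print(n,tri(a,b))
for p in[(553,240),(558,362)]:print("top@.2",plane("top",p,.2),plane("top",p,0))
for p in[(338,155),(420,160)]:print("side base",plane("side",p,0))
for n,p,z in[("jars",(512,270),.095),("can",(462,138),.115),("jarbig",(370,130),.125),("dish",(517,212),.035)]:print(n,plane("top",p,z))
```

```text
box near top NW (array([ 0.466, -0.386,  0.319]), np.float64(0.01059854825737165))
box top near SW (array([ 0.238, -0.328,  0.341]), np.float64(0.0009271035668568258))
top@.2 [ 0.462 -0.4    0.2  ] [ 0.504 -0.505  0.   ]
top@.2 [ 0.234 -0.394  0.2  ] [ 0.223 -0.498  0.   ]
side base [ 0.485 -0.485  0.   ]
side base [ 0.212 -0.518  0.   ]
jars [ 0.416 -0.363  0.095]
can [ 0.702 -0.258  0.115]
jarbig [ 0.709 -0.054  0.125]
dish [ 0.56  -0.407  0.035]
```

The green box stands beside the gripper (near face at y≈-0.5, x 0.22–0.48, taller than the fingers). I'll move straight out along +y first.

Call:
apply_moves(
  plan=[
    [0.24,-0.95,0,0,0,0,-1],
    [0.24,-0.95,0,0,0,0,-1],
    [0.24,-0.95,0,0,0,0,-1],
    [0.24,-0.95,0,0,0,0,-1],
    [0.24,-0.95,0,0,0,0,-1],
    [0.24,-0.95,0,0,0,0,-1],
    [0.24,-0.95,0,0,0,0,-1],
    [0.24,-0.95,0,0,0,0,-1],
    [0.24,-0.95,0,0,0,0,-1],
    [0,0,0,0,0,0,-1],
  ],
)

```text
time_s: 1.35
eef_pos: [0.1705, -0.3764, 0.2023]
tcp_rot: [0.989, 0.147, -0.0, -0.001]
wrist_force: [0.0, 0.3, -1.6]
finger_gap: 0.0852
finger_force: 0.0
```

Call:
apply_moves(
  plan=[
    [0.98,-0.38,0,0,0,0,-1],
    [0.98,-0.38,0,0,0,0,-1],
    [0.98,-0.38,0,0,0,0,-1],
    [0.98,-0.38,0,0,0,0,-1],
    [0.98,-0.38,0,0,0,0,-1],
    [0.98,-0.38,0,0,0,0,-1],
    [0.98,-0.38,0,0,0,0,-1],
    [0.98,-0.38,0,0,0,0,-1],
    [0.98,-0.38,0,0,0,0,-1],
    [0.98,-0.38,0,0,0,0,-1],
    [0.98,-0.38,0,0,0,0,-1],
    [0.98,-0.38,0,0,0,0,-1],
  ],
)

```text
time_s: 2.85
eef_pos: [0.4206, -0.184, 0.2028]
tcp_rot: [0.989, 0.146, 0.0, 0.0]
wrist_force: [0.3, -0.1, 0.4]
finger_gap: 0.0854
finger_force: 0.0
```

Call:
apply_moves(
  plan=[
    [0.98,-0.38,0,0,0,0,-1],
    [0.98,-0.38,0,0,0,0,-1],
    [0.98,-0.38,0,0,0,0,-1],
    [0,0,0,0,0,-1,-1],
    [0,0,0,0,0,-1,-1],
    [0,0,0,0,0,-1,-1],
    [0,0,0,0,0,-1,-1],
    [0,0,0,0,0,-1,-1],
    [0,0,0,0,0,-1,-1],
    [0,0,0,0,0,-1,-1],
    [0,0,0,0,0,-1,-1],
    [0,0,0,0,0,-1,-1],
  ],
)

```text
time_s: 4.35
eef_pos: [0.4821, -0.1359, 0.2026]
tcp_rot: [0.857, 0.515, 0.0, 0.0]
wrist_force: [0.0, -0.3, 0.2]
finger_gap: 0.0856
finger_force: 0.0
```

Call:
apply_moves(
  plan=[
    [0,0,0,0,0,-1,-1],
    [0,0,0,0,0,-1,-1],
    [0,0,0,0,0,-1,-1],
    [0,0,0,0,0,-1,-1],
    [0,0,0,0,0,-1,-1],
    [0,0,0,0,0,-1,-1],
    [0,0,0,0,0,-1,-1],
    [0,0,0,0,0,-1,-1],
    [0,0,0,0,0,-1,-1],
    [0,0,0,0,0,-1,-1],
    [0,0,0,0,0,0,-1],
    [0,0,0,0,0,0,-1],
  ],
)

```text
time_s: 5.85
eef_pos: [0.4816, -0.1355, 0.2027]
tcp_rot: [0.561, 0.828, -0.0, 0.0]
wrist_force: [0.6, 0.6, -0.8]
finger_gap: 0.0852
finger_force: 0.0
```

Call:
apply_moves(
  plan=[
    [0,0,1,0,0,0,-1],
    [0,0,1,0,0,0,-1],
    [0,0,1,0,0,0,-1],
    [0,0,1,0,0,0,-1],
    [0,0,1,0,0,0,-1],
    [0,0,1,0,0,0,-1],
    [0,0,0.7,0,0,0,-1],
    [0,0,0.7,0,0,0,-1],
    [0,0,0,0,0,0,-1],
  ],
)

```text
time_s: 6.98
eef_pos: [0.4801, -0.1348, 0.0166]
tcp_rot: [0.56, 0.828, -0.0, -0.001]
wrist_force: [-0.8, -0.6, -0.1]
finger_gap: 0.0854
finger_force: 0.0
```

Run:
```python
from h import *
s=env.grab_frame("side");t=env.grab_frame("top")
z=lambda i,x,y,w,h,k:cv2.resize(i[y:y+h,x:x+w],None,fx=k,fy=k,interpolation=cv2.INTER_CUBIC)
cv2.imwrite("pics/pre.png",np.hstack([z(s,260,130,100,150,4),z(t,350,170,100,150,4)])[:,:,::-1])
```

```text
(no output)
```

View pics/pre.png

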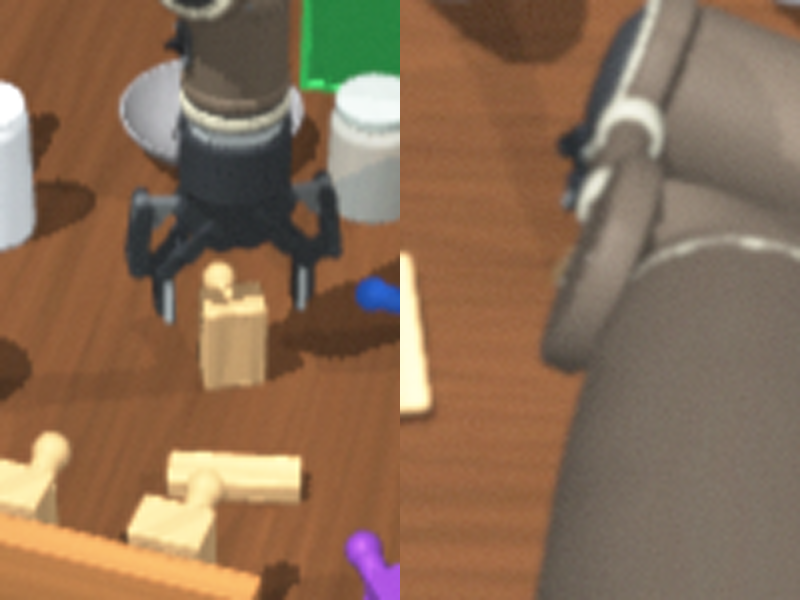

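The fingers straddle the block, with tips at (168,315) and (300,300) in the crop on either side of the block at (235,330). Now I'll close and lift.

Call:
apply_moves(
  plan=[
    [0,0,0,0,0,0,1],
    [0,0,0,0,0,0,1],
    [0,0,0,0,0,0,1],
    [0,0,0,0,0,0,1],
    [0,0,0,0,0,0,1],
    [0,0,0,0,0,0,1],
    [0,0,0,0,0,0,1],
    [0,0,0,0,0,0,1],
  ],
  force=60,
)

```text
time_s: 8.07
eef_pos: [0.4821, -0.1356, 0.0188]
tcp_rot: [0.56, 0.828, 0.0, 0.001]
wrist_force: [-0.9, -0.7, 6.3]
finger_gap: 0.0428
finger_force: 61.6
```

Call:
apply_moves(
  plan=[
    [0,0,-0.5,0,0,0,1],
    [0,0,-0.7,0,0,0,1],
    [0,0,-0.8,0,0,0,1],
    [0,0,-0.8,0,0,0,1],
    [0,0,-0.8,0,0,0,1],
    [0,0,-0.8,0,0,0,1],
    [0,0,-0.8,0,0,0,1],
    [0,0,-0.8,0,0,0,1],
    [0,0,-0.6,0,0,0,1],
    [0,0,0,0,0,0,1],
  ],
)

```text
time_s: 9.32
eef_pos: [0.4823, -0.1356, 0.1847]
tcp_rot: [0.56, 0.828, 0.0, 0.002]
wrist_force: [0.2, 0.0, -0.8]
finger_gap: 0.043
finger_force: 61.0
```

Call:
apply_moves(
  plan=[
    [0,0,0,0,0,0.9,1],
    [0,0,0,0,0,0.95,1],
    [0,0,0,0,0,0.95,1],
    [0,0,0,0,0,0.95,1],
    [0,0,0,0,0,0.9,1],
    [0,0,0,0,0,0.9,1],
    [0,0,0,0,0,0,1],
  ],
)

```text
time_s: 10.2
eef_pos: [0.4805, -0.1349, 0.1819]
tcp_rot: [0.742, 0.67, -0.0, -0.001]
wrist_force: [-0.2, -0.9, -2.4]
finger_gap: 0.0433
finger_force: 61.0
```

Call:
apply_moves(
  plan=[
    [0.85,0.46,0,0,0,0,1],
    [0.85,0.46,0,0,0,0,1],
    [0.85,0.46,0,0,0,0,1],
    [0.85,0.46,0,0,0,0,1],
    [0.85,0.46,0,0,0,0,1],
    [0.85,0.46,0,0,0,0,1],
    [0.85,0.46,0,0,0,0,1],
    [0.85,0.46,0,0,0,0,1],
    [0.85,0.46,0,0,0,0,1],
    [0.85,0.46,0,0,0,0,1],
    [0.85,0.46,0,0,0,0,1],
    [0.85,0.46,0,0,0,0,1],
  ],
)

```text
time_s: 11.7
eef_pos: [0.6456, 0.1056, 0.1827]
tcp_rot: [0.743, 0.67, -0.0, -0.0]
wrist_force: [-0.3, -0.6, -0.4]
finger_gap: 0.0426
finger_force: 61.1
```

Run:
```python
from h import *
o=env.observe();q=o["tcp_rot"];print(o["eef_pos"],q,np.degrees(2*np.arctan2(q[1],q[0])))
s=env.grab_frame("side");t=env.grab_frame("top")
z=lambda i,x,y,w,h,k:cv2.resize(i[y:y+h,x:x+w],None,fx=k,fy=k,interpolation=cv2.INTER_CUBIC)
cv2.imwrite("pics/hover.png",np.hstack([z(s,180,130,133,150,3),z(t,210,80,133,150,3)])[:,:,::-1])
```

```text
[0.64559651 0.1056199  0.18269729] [ 7.42537010e-01  6.69805036e-01 -3.52508536e-05 -1.72641961e-05] 84.10403846765064
```

View pics/hover.png

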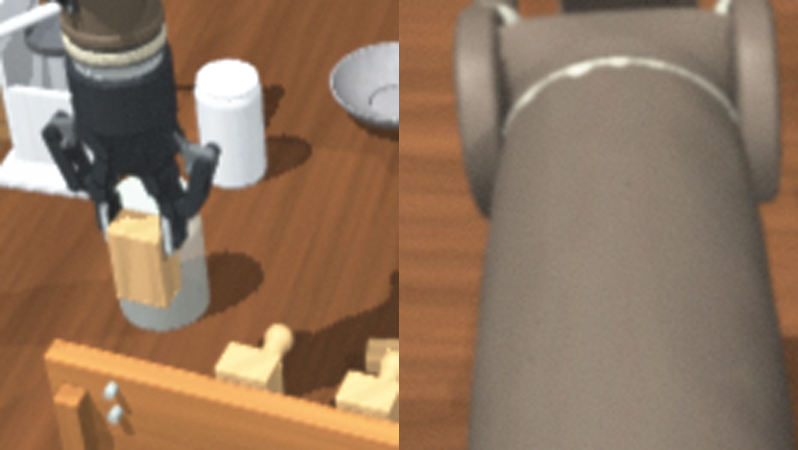

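The block is held upright above and in front of the ledge, with its back-face corners in the crop at about (108,218), (178,240), (118,297) and (165,305). The jar behind it is clear. Next I'll compare this with the predicted projection.

Run:
```python
from h import *
c=C["side"];tx=np.array([.1028,.9947,0]);ty=np.array([.9947,-.1028,0]);o=np.array([.6456,.1056,.1827-.0188])
for n,f,w,h in[("backBL",.016,.022,0),("backBR",.016,-.022,0),("backTL",.016,.022,.07),("backTR",.016,-.022,.07)]:
    p=c["R"]@(o+tx*f+ty*w+[0,0,h])+c["t"];u=(c["camera_matrix"]@(p/p[2]))[:2];print(n,((u-[180,130]+.5)*3-.5).round())
```

```text
backBL [117. 296.]
backBR [168. 308.]
backTL [107. 228.]
backTR [159. 240.]
```

Call:
apply_moves(
  plan=[
    [0,0.17,0,0,0,0,1],
    [0,0,0,0,0,0,1],
  ],
)

```text
time_s: 12.05
eef_pos: [0.649, 0.1031, 0.1827]
tcp_rot: [0.743, 0.669, -0.0, 0.0]
wrist_force: [0.4, -0.2, -0.6]
finger_gap: 0.0429
finger_force: 61.1
```

Call:
apply_moves(
  plan=[
    [0,0,0.7,0,0,0,1],
    [0,0,0.7,0,0,0,1],
    [0,0,0.7,0,0,0,1],
    [0,0,0.7,0,0,0,1],
    [0,0,0.6,0,0,0,1],
    [0,0,0,0,0,0,1],
    [0.4,0,0,0,0,0,1],
    [0.4,0,0,0,0,0,1],
    [0.3,0,0,0,0,0,1],
    [0,0,0,0,0,0,1],
    [0,0,0,0,0,0,1],
  ],
)

```text
time_s: 13.42
eef_pos: [0.6519, 0.1312, 0.098]
tcp_rot: [0.743, 0.67, -0.0, 0.0]
wrist_force: [-0.4, -0.4, -1.4]
finger_gap: 0.043
finger_force: 61.1
```

Call:
apply_moves(
  plan=[
    [0,0,0.05,0,0,0,1],
    [0,0,0.05,0,0,0,1],
    [0,0,0.04,0,0,0,1],
    [0,0,0,0,0,0,1],
    [0,0,0,0,0,0,1],
  ],
)

```text
time_s: 14.05
eef_pos: [0.6519, 0.1311, 0.0944]
tcp_rot: [0.743, 0.67, 0.0, 0.0]
wrist_force: [-0.2, -0.6, -0.7]
finger_gap: 0.0428
finger_force: 61.1
```

Call:
apply_moves(
  plan=[
    [0,0,0.02,0,0,0,1],
    [0,0,0.02,0,0,0,1],
    [0,0,0,0,0,0,1],
    [0,0,0,0,0,0,1],
  ],
)

```text
time_s: 14.55
eef_pos: [0.652, 0.1311, 0.0938]
tcp_rot: [0.743, 0.67, 0.0, 0.0]
wrist_force: [-1.2, -0.1, 2.4]
finger_gap: 0.043
finger_force: 61.4
```

Contact is at the height expected for the ledge (about 3 N upward). Now I'll ease in towards the board.

Call:
apply_moves(
  plan=[
    [0.06,0,0,0,0,0,1],
    [0.06,0,0,0,0,0,1],
    [0.06,0,0,0,0,0,1],
    [0,0,0,0,0,0,1],
    [0,0,0,0,0,0,1],
  ],
)

```text
time_s: 15.18
eef_pos: [0.6529, 0.1356, 0.0938]
tcp_rot: [0.743, 0.67, 0.0, 0.0]
wrist_force: [0.9, -2.5, 3.7]
finger_gap: 0.043
finger_force: 61.7
```

Call:
apply_moves(
  plan=[
    [0.04,0,0,0,0,0,1],
    [0,0,0,0,0,0,1],
    [0,0,0,0,0,0,1],
  ],
)

```text
time_s: 15.55
eef_pos: [0.6529, 0.1356, 0.0938]
tcp_rot: [0.743, 0.67, -0.0, 0.001]
wrist_force: [-0.3, -5.2, 5.5]
finger_gap: 0.0428
finger_force: 61.8
```

Call:
apply_moves(
  plan=[
    [0.03,0,-0.015,0,0,0,1],
    [0.03,0,0,0,0,0,1],
    [0,0,0,0,0,0,1],
    [0,0,0,0,0,0,1],
    [0,0,0,0,0,0,1],
  ],
)

```text
time_s: 16.18
eef_pos: [0.6529, 0.1356, 0.0938]
tcp_rot: [0.742, 0.67, -0.001, 0.002]
wrist_force: [0.8, -8.0, 5.2]
finger_gap: 0.0426
finger_force: 61.7
```

Run:
```python
from h import *
F=[]
for i in range(6):
    s=env.grab_frame("side");o=env.observe();F.append(np.r_[o["wrist_force"],o["wrist_torque"]])
print(np.mean(F,0).round(2),np.std(F,0).round(2));q=o["tcp_rot"];print(o["eef_pos"],q,np.degrees(2*np.arctan2(q[1],q[0])))
z=lambda i,x,y,w,h,k:cv2.resize(i[y:y+h,x:x+w],None,fx=k,fy=k,interpolation=cv2.INTER_CUBIC)
cv2.imwrite("pics/placed.png",z(s,180,170,160,120,5)[:,:,::-1])
```

```text
[ 0.28 -8.07  4.46 -1.3  -0.19  0.13] [0.65 0.63 0.32 0.01 0.03 0.03]
[0.6529233  0.13558125 0.0938314 ] [ 0.7423724   0.66998464 -0.00116326  0.00156761] 84.13195535446349
```

View pics/placed.png

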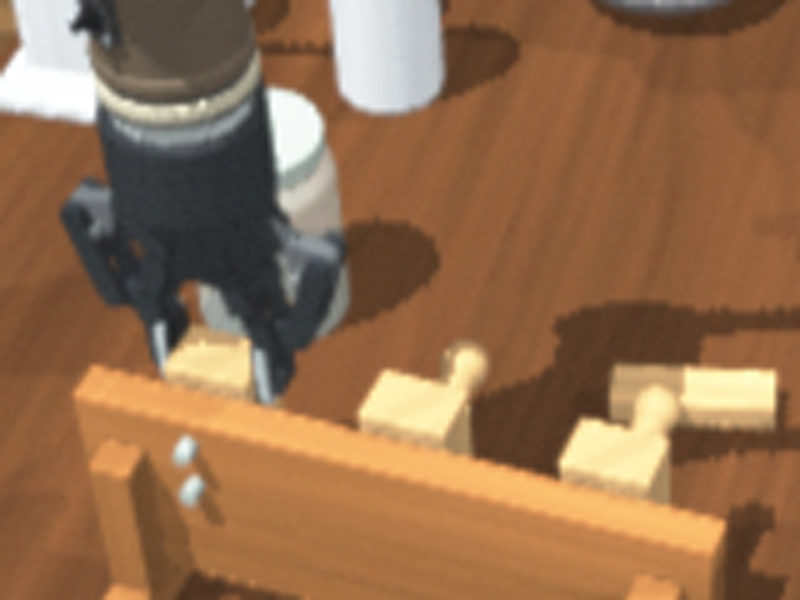

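The block is seated level with its two neighbours, evenly spaced, with its back on the board. The push reads 8 N, so I'll raise it a little to make up for ledge friction.

Call:
apply_moves(
  plan=[
    [0.03,0,-0.015,0,0,0,1],
    [0.03,0,0,0,0,0,1],
    [0,0,0,0,0,0,1],
    [0,0,0,0,0,0,1],
    [0,0,0,0,0,0,1],
    [0,0,0,0,0,0,1],
  ],
)

```text
time_s: 17.23
eef_pos: [0.6529, 0.1355, 0.0939]
tcp_rot: [0.742, 0.67, -0.002, 0.002]
wrist_force: [-0.2, -11.3, 3.4]
finger_gap: 0.0427
finger_force: 61.6
```

Run:
```python
from h import *
F=[]
for i in range(10):
    env.grab_frame("side");o=env.observe();F.append(np.r_[o["wrist_force"],o["wrist_torque"]])
print(np.mean(F,0).round(2),np.std(F,0).round(2),o["eef_pos"],o["tcp_rot"],o["finger_force"],o["time_s"])
```

```text
[  0.07 -11.36   3.87  -1.71  -0.19   0.14] [0.43 0.36 0.36 0.02 0.03 0.03] [0.65292622 0.13551124 0.09389052] [ 0.74225703  0.67010787 -0.0021824   0.00227456] 61.621742248535156 17.725
```

```bash
python3 -c "
from rig import env
print(env.finish_job())"
```

```text
the job is handed in; nothing more can be done
None
```

The peg block is standing upright in the middle of the empty ledge, peg outwards and back against the board, still gripped and pressed with about 10 N (11.4 N at the wrist, less some ledge friction); I handed the job in like that at about 18 s, but no verdict came back.

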